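# Squeeze a connector's locking sleeve home in the bench squeezing tool

### The job

Lay the connector that still shows an orange band into the cradle of the blue bench squeezing tool, between the two jaws, and let go of it. Then slowly squeeze the tool's two upright grips together, both handles at once, feeling for the resistance that rises and suddenly gives as the sleeve clicks home over the band, and stop right there without overloading the sprung brass anvil. Let the handles spring open again with the finished connector left lying in the cradle, and leave the other things on the bench alone.

Things in the scene. Friction and masses are not known exactly. Their poses are not given: they have to be found in the camera images.
- connector: The work piece: loose fibre connector, 24 x 24 mm square section, long along its y, lying flat, 0.1 kg. Origin on its underside (top at z = 24 mm). The black body spans y = -9 to +29 mm: grasp it across x, best at y = +1 mm. A grey ribbed 24 x 24 x 20 mm sleeve sits on its tail, at the start at y = -37 to -17 mm, so 66 mm long over all, with an 8 mm wide orange band between sleeve and body.
- connector_front (a point): Middle of the connector's front end face, y = +29 mm, z = 12 mm of connector. Once the sleeve is home it meets the black body, the band is hidden and the connector spans y = -29 to +29 mm, 58 mm long.
- sleeve (a joint): Travel of the connector's sleeve, m: 0 at the start, 0.008 home; pushed by squeezing the two end faces together. Resistance (force on the end faces) rises to about 9 or 10 N at about 5 mm of travel, then falls off; past about 6.4 mm the sleeve snaps home by itself and stays. Let go earlier, it slips most of the way back.
- press: The squeezing tool, fixed to the bench: blue base plate 185 x 126 x 12 mm, aluminium cradle, two hinged steel handles. Origin on the bench under the middle of the cradle; z up, x from the upright grips towards the hinge pins, y along the connector's seat. Bars and jaws lie below z = 63 mm; the hinge bridge at x = 57 to 83 mm is 72 mm high. A tall stand rises right of the bench (y < -0.2 m).
- cradle (a point): Middle of the cradle's seat, z = 40 mm (the connector's underside comes to rest there), axes as press. The cradle is two U-shaped supports at y = +-20 to +-26 mm, with a 40 mm free gap between them for the fingers; side walls 28 mm apart (2 mm play each side of the connector), up to z = 50 mm. The connector lies along y, either way round.
- jaws (a point): Point on the jaws' axis over the cradle, z = 52 mm. Handles open: domed brass anvil on the right handle, tip at y = -37 mm; adjusting screw with brass knob on the left handle, tip at y = +36 to +45 mm (set anew each time, not reported: the width over the grips at the click differs by 16 mm). An unpressed connector fits when it spans about y = -33.5 to +32.5 mm.
- handle_left (a joint): Closing angle of the left handle (+y of the tool), rad: 0 sprung open, 0.24 its stop. Upright hinge pin at x = 70, y = 36 mm of press. A light spring opens it (about 1 to 2 N at the grip).
- handle_right (a joint): The same for the right handle (-y), hinge pin at x = 70, y = -36 mm; grows as it closes. The handles move independently of each other. The force on the connector is 1.8 times the force on each grip.
- handle_left_grip (a point): Point on the left handle's upright grip, a round rubber post of 12 mm diameter standing free from z = 61 to 98 mm; the point is at z = 85 mm. Handles open: x = -56, y = +29 mm of press, so the two posts measure 70 mm over their outer sides. At the click they measure about 27 to 45 mm.
- handle_right_grip (a point): The same on the right handle, x = -56, y = -29 mm with the handles open. Pinch both posts from above, from their outer sides, along y of press, closing little by little: each post's resistance rises to about 6 or 7 N and drops below 2 N at the click; 5 mm more over the posts is too much.
- anvil (a joint): How far the sprung anvil (14 mm brass, red ring, right jaw) is pushed back, m. Its preloaded spring keeps it at 0 up to about 15 N on the connector (about 10 N on each grip), then yields 1 mm per 3 N. Beyond 1 mm the connector is overloaded and spoilt; squeezing on after the click with 12 N or more on each grip does that.
- sample: Bystander: a finished loose connector, the same but with its sleeve home (24 x 24 x 58 mm, no orange band). Origin on its underside in the middle, long along y.
- loupe: Bystander: black loupe standing on the bench, 40 mm in diameter and 40 mm high, origin under its centre.
- dropper: Bystander: brown dropper bottle with a white cap, 30 mm in diameter, 92 mm high, origin under its centre.
- weight: Bystander: brass knob weight, 36 mm in diameter, 46 mm high, origin under its centre.
- tweezers: Bystander: tweezers lying on the bench, 14 x 127 x 10 mm, long along y, origin under the middle.
Not all that is in view belongs to the job. Leave any red look-alike of the connector alone.

How it is judged:
On the way, in this order (a step that is already met when the one before it is completed fails the run):
1. the connector lies in the cradle, let go, its sleeve not yet pushed home (z of connector in the frame of press between 0.036 and 0.044 m and x of connector in the frame of press between -0.005 and 0.005 m and y of connector in the frame of press between -0.014 and 0.014 m and angle between the y axis of connector and the y axis of press, either way round below 0.15 rad and contact force between the fingers and connector below 0.3 N and value of joint sleeve below 0.003 m), for 0.1 s.
2. both handles are being squeezed on the connector, the sleeve not yet home (value of joint each of handle_left, handle_right above 0.03 rad and value of joint sleeve below 0.0055 m), for 0.02 s.
3. with both handles closed on it, the sleeve clicks home (value of joint each of handle_left, handle_right above 0.03 rad and value of joint sleeve above 0.007 m), for 0.05 s.
At the end, for the whole second after the job is handed in: The sleeve is home (within 1 mm of its 8 mm travel), both handles have sprung open (under 0.03 rad), and the connector lies at rest in the cradle: underside 36 to 44 mm above the bench, within 5 mm across and 16 mm along the seat, turned less than 0.15 rad from it (value of joint sleeve above 0.007 m and value of joint each of handle_left, handle_right below 0.03 rad and z of connector in the frame of press between 0.036 and 0.044 m and x of connector in the frame of press between -0.005 and 0.005 m and y of connector in the frame of press between -0.016 and 0.016 m and angle between the y axis of connector and the y axis of press, either way round below 0.15 rad and linear speed of connector below 0.01 m/s); the robot touches nothing.
It fails at once if the sprung anvil is pushed back more than 1 mm (the connector is overloaded) (value of joint anvil above 0.001 m).
It fails at once if a bystander is moved more than 30 mm (distance of any of sample, loupe, dropper, weight, tweezers from where it was at the start of the episode above 0.03 m).
It also fails if it takes over 64 s, if anything falls off the work surface, if the arm or the gripper's body presses on something with over 40 N, if the wrist force passes 120 N, or if a joint passes its speed limit or range.

### The arm

A 7-joint arm with a two-finger parallel gripper is mounted at the origin on a cart in front of the work surface, level with it; the furniture and walls round the work are solid. World frame = base frame: x ahead of the robot, y to its left, z up, the work surface at z = 0. Lengths are in m, angles in rad, forces in N, time in s.
With the tool pointing down it reaches from about 0.35 to 0.9 m from the base axis. Payload 19.9 kg.
Tool frame: the origin (TCP) lies on the centre line of the jaws, within the pads' length; the fingertips stand 8 mm ahead of it and the grasp point (between the pads) lies 11 mm behind it; z points along the fingers, y is the line along which they close (so a half turn about z gives the same grasp; the last joint's range is limited). The gripper opens to 85 mm and grips with 20 to 120 N. Pads are 22 mm wide; open, the fingers measure 114 mm over their backs; the gripper's body (76 mm by 85 mm) begins 54 mm behind the grasp point. The pads swing forward as they close: fully open they stand 13 mm farther back than shut.
Start: joints at [-1.327, 0.417, -0.01, 1.614, 0.005, 1.111, -0.053], TCP at [0.176, 0.6, 0.239] pointing down, gripper open.
Joint ranges: [-2.81, 2.81], [-0.39, 2.02], [-1.27, 1.25], [0.06, 2.57], [-1.19, 4.33], [0.19, 2], [-2.82, 2.82]. Speed limits (rad/s): [1.89, 1.89, 2.39, 2.39, 3.01, 3.01, 3.01].

### API

Orientations are given as a unit quaternion [w, x, y, z].
In Python, from bench import ctrl gives the robot as it stands. The module is installed in compiled form; this text tells all that it offers.
- The arm moves only by the tool arm_command, never from a script. Its argument "commands" is a list that holds one entry, the list of rows, each a list of 5 numbers: the closure, from 0 (fully open) to 1 (shut), then the shift along the tool's x, y, z each as a share of 25 mm, from -1 to 1, then the turn about the tool's z as a share of 0.12 rad, from -1 to 1. In form: [[[jaw, dx, dy, dz, roll], ...]]. A call has exactly 5 rows; each row shifts and turns the commanded pose from where the row before left it, along the tool's axes as they then stand; what a row does not reach is not made up. A row lasts 1/12 s, in which the tool goes at most 41.7 mm and 7.16 degrees, less where a joint would pass 70% of its speed; a pose out of reach is approached as far as the arm can. A call with a number of a shift or a turn outside -1 to 1 is refused whole. A call with a gripper value outside its range is refused whole. The fingers move at their own pace and stop on an object; "force" is the grip in N (left out, the last holds). Time passes only in rows, so rows that do not move let the fingers close, or fill a call up. It gives the time, the measured TCP pose, the force, the opening and the grip force at its end, in the units of the state.
- ctrl.get_state(): the state, without advancing time (a new reading comes with each control period).
- ctrl.snapshot(name): name is "scene" or "side" or "wrist"; returns a dict with "img" (480x640x3 uint8, blue, green, red), "fx", "fy", "cx", "cy" (pixels), "R" (3x3) and "t" (3): a world point X has camera coordinates R X + t; the wrist camera has in their place "T_tool_cam" (4x4, takes a point from camera to tool coordinates, whose origin is the TCP and whose axes are the flange's). Camera axes: x right, y down, z forward; pixel columns grow to the right and rows downward; lengths in m; the calibration is good to about 2 mm. A picture is of the moment at which its call begins: read the wrist's pose just before it. There is no depth.
- ctrl.hand_in(): hands the job in; it is judged then, once.
Trained networks look in the newest picture that a camera, given by its name, has taken for a name from the list of things; names that differ only in an ending like _2 or _b are one class to them, and where a whole thing is asked for, a point or a joint stands for the part that bears it (a point fixed in the world has none). Each returns a list of dicts, best first, with "score" (0 to 1); they miss things now and then, are a little off and sometimes report something else, mostly with a low value. They report only what shows in the picture. A call takes as long as a camera call. They do not tell look-alikes from the thing itself.
- ctrl.regions_of(camera, query): "region" (480x640 bool, what is visible of it) and "bbox" ([centre column, centre row, width, height] in pixels, round what is visible of it).
- ctrl.pinpoint(camera, query): "point" ([row, column] in pixels: a listed point, or the origin of a listed thing).
The state is a dict: "time_s": time; "joints": joint angles; "joint_vel": joint speeds; "tau": joint torques, N m; "eef_pos": TCP position; "orientation": TCP orientation; "contact_force": force on the tool from outside, world axes, zero at the start; "moment": the same for the moment, N m; "grip_width": finger opening in m; "finger_force": force on a finger pad.
Only numpy, scipy, OpenCV 4.12 (cv2) and the standard library are available. Lean on these libraries where they do the work, as an engineer would, in place of code of your own. Each camera call takes 0.05 s, during which the arm holds its last target. There are 200 camera calls.

## Working session

There is one attempt and no reset: what is moved stays moved. The work goes in short steps, Python scripts to look and compute and a tool call to move; the robot and the scene stay as the last step left them, time stands still between calls to the robot, and variables do not carry over. Pictures are saved under pics/ and viewed, at most 10 in all, crops included, and the job is handed in when it is done.

Besides the shell and the picture viewer there is one more tool, called after ">>>" as name([rows], argument=value, ...), one row to a line, values as JSON. arm_command: Moves the arm, as the interface text tells. Shift numbers are shares of 25 mm and turn numbers shares of 0.12 rad, none past 1 either way. Its arguments: {"type":"object","properties":{"commands":{"type":"array"},"force":{"type":"number"}},"required":["commands"]}

```bash
mkdir -p pics; cat > h.py <<'E'
import numpy as np, cv2
from scipy.spatial.transform import Rotation as Ro
from bench import ctrl
def pose():
    s=ctrl.get_state(); q=s['orientation']; return np.array(s['eef_pos']),Ro.from_quat([q[1],q[2],q[3],q[0]]).as_matrix(),s
def cam(name):
    p,R,s=pose(); d=ctrl.snapshot(name)
    if name=='wrist':
        T=np.array(d['T_tool_cam']); C=p+R@T[:3,3]; W=R@T[:3,:3]
    else:
        Rc=np.array(d['R']); C=-Rc.T@np.array(d['t']); W=Rc.T
    d['C']=C; d['W']=W; return d
def ray(d,u,v,z):
    r=d['W']@np.array([(u-d['cx'])/d['fx'],(v-d['cy'])/d['fy'],1]); return d['C']+r*(z-d['C'][2])/r[2]
def tri(d1,uv1,d2,uv2):
    A=[];b=[]
    for d,(u,v) in((d1,uv1),(d2,uv2)):
        r=d['W']@np.array([(u-d['cx'])/d['fx'],(v-d['cy'])/d['fy'],1]); r/=np.linalg.norm(r); P=np.eye(3)-np.outer(r,r); A.append(P); b.append(P@d['C'])
    return np.linalg.lstsq(np.vstack(A),np.hstack(b),rcond=None)[0]
E
python3 - <<'E'
from h import *
np.set_printoptions(precision=4,suppress=True)
D={}
for n in('scene','side','wrist'):
    d=D[n]=cam(n); cv2.imwrite(f'pics/{n}0.png',d['img']); print(n,d['C'])
Z=dict(connector=0,sample=0,connector_front=.012,press=0,cradle=.04,jaws=.052,handle_left_grip=.085,handle_right_grip=.085,loupe=0,dropper=0,weight=0,tweezers=0)
for n in D:
  for q,z in Z.items():
    for r in ctrl.pinpoint(n,q)[:3]:
        v,u=r['point']; print(n,q,round(r['score'],2),(round(u),round(v)),ray(D[n],u,v,z)[:2])
p,R,s=pose();print(p,R,s['contact_force'],s['grip_width'],s['time_s'])
E
```

```text
scene [ 0.0332 -0.2889  0.527 ]
side [ 0.4452 -0.4908  0.5831]
wrist [0.1135 0.6191 0.3733]
scene connector 0.77 (215, 286) [0.4716 0.3616]
scene connector 0.72 (255, 307) [0.4751 0.2462]
scene connector 0.57 (290, 283) [0.5773 0.2496]
scene sample 0.72 (244, 252) [0.6024 0.4217]
scene connector_front 0.91 (248, 297) [0.4781 0.2681]
scene connector_front 0.65 (202, 286) [0.443  0.3668]
scene press 0.86 (398, 336) [ 0.5796 -0.0108]
scene press 0.6 (316, 258) [0.6896 0.274 ]
scene press 0.24 (396, 313) [0.6323 0.027 ]
scene cradle 0.74 (399, 319) [ 0.5781 -0.0095]
scene jaws 0.84 (400, 313) [ 0.5788 -0.0092]
scene jaws 0.32 (399, 320) [ 0.5622 -0.0171]
scene handle_left_grip 0.93 (373, 312) [0.5164 0.0057]
scene handle_left_grip 0.6 (410, 324) [ 0.527  -0.0553]
scene handle_right_grip 0.78 (409, 322) [ 0.532 -0.051]
scene loupe 0.7 (270, 257) [0.6258 0.3555]
scene dropper 0.92 (345, 270) [0.6911 0.1908]
scene weight 0.68 (315, 257) [0.6901 0.2754]
scene tweezers 0.55 (180, 276) [0.4454 0.45  ]
side connector 0.87 (298, 258) [0.5859 0.2411]
side connector 0.76 (245, 262) [0.4813 0.246 ]
[... 215 characters left out ...]
ont 0.79 (244, 245) [0.4849 0.2873]
side press 0.97 (324, 350) [ 0.5816 -0.0005]
side cradle 0.65 (324, 334) [ 0.5793 -0.0036]
side cradle 0.22 (243, 264) [0.4753 0.1917]
side jaws 0.91 (325, 328) [ 0.5811 -0.0031]
side handle_left_grip 0.72 (282, 311) [0.5171 0.0122]
side handle_right_grip 0.59 (304, 343) [ 0.5373 -0.0545]
side loupe 0.76 (309, 219) [0.6365 0.375 ]
side loupe 0.15 (323, 329) [0.5909 0.0431]
side dropper 0.69 (356, 259) [0.699 0.214]
side weight 0.78 (347, 243) [0.6962 0.2699]
side tweezers 0.59 (221, 210) [0.4479 0.4488]
[0.1756 0.5998 0.2393] [[-0.9597  0.281   0.    ]
 [ 0.281   0.9597 -0.0001]
 [-0.     -0.0001 -1.    ]] [ 0.354   0.093  -0.5894] 0.08570412105991507 1.95
```

```bash
python3 - <<'E'
import cv2
a=cv2.imread('pics/scene0.png')[225:365,150:450]; b=cv2.imread('pics/side0.png')[180:390,190:390]
a=cv2.resize(a,(600,280),interpolation=cv2.INTER_CUBIC)
cv2.imwrite('pics/a.png',cv2.resize(a,(790,369)));cv2.imwrite('pics/b.png',cv2.resize(b,(570,598),interpolation=cv2.INTER_CUBIC))
E
```

```text
(no output)
```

View pics/a.png

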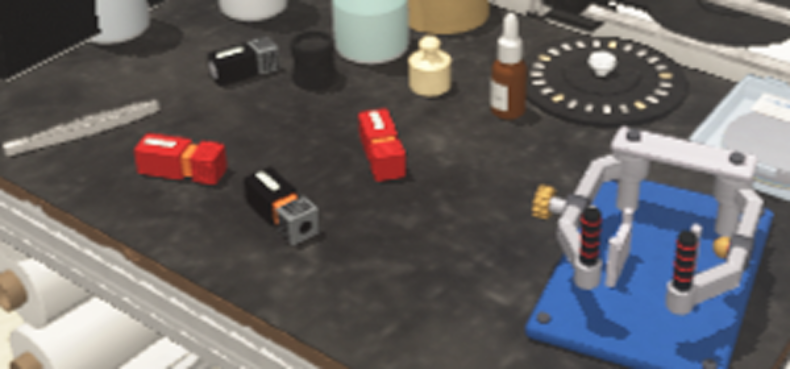

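View pics/b.png

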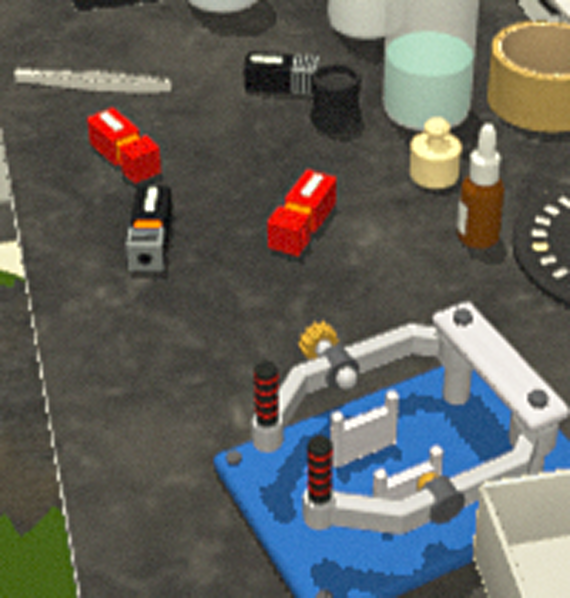

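Candidates: black and grey with an orange band at scene (255,307) / side (245,262). The red look-alikes are at scene (215,286) and (290,283). The sample is at scene (244,252) and has no band. Only the first fits, so I'll confirm it in a wrist view before reaching.

```bash
cat >> h.py <<'E'
def psi(R): return np.arctan2(R[1,0],R[0,0])
def plan(tgt,yaw,n,jaw=0,start=None):
    p,R,s=pose(); a=psi(R)
    if start is not None: p,a=np.array(start[:3]),start[3]
    dy=(yaw-a+np.pi)%(2*np.pi)-np.pi; rows=[]
    pc=p.copy(); ac=a
    for i in range(n):
        w=p+(np.array(tgt)-p)*(i+1)/n-pc
        c,s_=np.cos(ac),np.sin(ac)
        r=np.round(np.array([w@[c,s_,0],w@[s_,-c,0],-w[2]])/.025,2); t=round((a+dy*(i+1)/n-ac)/-.12,2)
        assert abs(r).max()<=1 and abs(t)<=1,(r,t)
        pc=pc+.025*(r[0]*np.array([c,s_,0])+r[1]*np.array([s_,-c,0])-r[2]*np.array([0,0,1])); ac-=t*.12
        rows.append([jaw,*[float(x) for x in r],float(t)])
    for k in range(0,n,5): print(rows[k:k+5])
    return pc,ac
E
python3 - <<'E'
from h import *
plan([.478,.2,.22],1.6,25)
E
```

```text
[[0, -0.64, -0.48, 0.03, 0.42], [0, -0.67, -0.44, 0.03, 0.42], [0, -0.69, -0.41, 0.03, 0.42], [0, -0.71, -0.38, 0.03, 0.42], [0, -0.73, -0.34, 0.03, 0.41]]
[[0, -0.74, -0.3, 0.03, 0.42], [0, -0.76, -0.27, 0.04, 0.42], [0, -0.76, -0.22, 0.03, 0.42], [0, -0.78, -0.19, 0.03, 0.42], [0, -0.79, -0.15, 0.03, 0.42]]
[[0, -0.8, -0.11, 0.03, 0.42], [0, -0.8, -0.07, 0.03, 0.42], [0, -0.8, -0.03, 0.03, 0.42], [0, -0.8, 0.02, 0.03, 0.42], [0, -0.8, 0.05, 0.03, 0.41]]
[[0, -0.8, 0.09, 0.03, 0.42], [0, -0.79, 0.13, 0.03, 0.42], [0, -0.78, 0.18, 0.03, 0.42], [0, -0.78, 0.21, 0.04, 0.42], [0, -0.76, 0.25, 0.03, 0.42]]
[[0, -0.75, 0.28, 0.03, 0.42], [0, -0.73, 0.33, 0.03, 0.42], [0, -0.72, 0.36, 0.03, 0.42], [0, -0.69, 0.4, 0.03, 0.41], [0, -0.68, 0.43, 0.03, 0.42]]
```

>>> arm_command([
  [[0,-0.64,-0.48,0.03,0.42],[0,-0.67,-0.44,0.03,0.42],[0,-0.69,-0.41,0.03,0.42],[0,-0.71,-0.38,0.03,0.42],[0,-0.73,-0.34,0.03,0.41]],
])

```text
time_s: 2.37
eef_pos: [0.2366, 0.519, 0.2355]
orientation: [-0.0, 0.266, 0.964, 0.0]
contact_force: [-0.0, 0.3, 0.4]
grip_width: 0.0854
finger_force: 0.0
```

>>> arm_command([
  [[0,-0.74,-0.3,0.03,0.42],[0,-0.76,-0.27,0.04,0.42],[0,-0.76,-0.22,0.03,0.42],[0,-0.78,-0.19,0.03,0.42],[0,-0.79,-0.15,0.03,0.42]],
])

```text
time_s: 2.78
eef_pos: [0.2976, 0.4384, 0.2315]
orientation: [0.0, 0.386, 0.923, 0.0]
contact_force: [0.4, 1.2, 0.5]
grip_width: 0.0855
finger_force: 0.0
```

>>> arm_command([
  [[0,-0.8,-0.11,0.03,0.42],[0,-0.8,-0.07,0.03,0.42],[0,-0.8,-0.03,0.03,0.42],[0,-0.8,0.02,0.03,0.42],[0,-0.8,0.05,0.03,0.41]],
])

```text
time_s: 3.2
eef_pos: [0.3582, 0.3583, 0.2277]
orientation: [0.0, 0.498, 0.867, -0.0]
contact_force: [-0.4, 0.2, -0.8]
grip_width: 0.085
finger_force: 0.0
```

>>> arm_command([
  [[0,-0.8,0.09,0.03,0.42],[0,-0.79,0.13,0.03,0.42],[0,-0.78,0.18,0.03,0.42],[0,-0.78,0.21,0.04,0.42],[0,-0.76,0.25,0.03,0.42]],
])

```text
time_s: 3.62
eef_pos: [0.4188, 0.2782, 0.2237]
orientation: [0.0, 0.603, 0.797, -0.0]
contact_force: [-0.7, -0.4, 0.1]
grip_width: 0.0852
finger_force: 0.0
```

>>> arm_command([
  [[0,-0.75,0.28,0.03,0.42],[0,-0.73,0.33,0.03,0.42],[0,-0.72,0.36,0.03,0.42],[0,-0.69,0.4,0.03,0.41],[0,-0.68,0.43,0.03,0.42]],
])

```text
time_s: 4.03
eef_pos: [0.4791, 0.1983, 0.22]
orientation: [0.0, 0.698, 0.716, -0.0]
contact_force: [0.4, 0.5, -0.0]
grip_width: 0.0852
finger_force: 0.0
```

```bash
python3 - <<'E'
from h import *
np.set_printoptions(precision=4,suppress=True)
d=cam('wrist'); cv2.imwrite('pics/w1.png',d['img']); print(d['C'],d['W'],d['fx'])
for q,z in dict(connector=0,connector_front=.012,press=0,cradle=.04,jaws=.052,handle_left_grip=.085,handle_right_grip=.085).items():
    for r in ctrl.pinpoint('wrist',q)[:3]:
        v,u=r['point']; print(q,round(r['score'],2),(round(u),round(v)),ray(d,u,v,z)[:2])
for r in ctrl.regions_of('wrist','connector')[:3]: print(r['score'],r['bbox'])
p,R,s=pose();print(p,psi(R),s['contact_force'],s['time_s'],s['joints'])
E
```

```text
[0.4781 0.2647 0.3546] [[ 0.9997  0.0253  0.0061]
 [ 0.026  -0.966  -0.2573]
 [-0.0006  0.2574 -0.9663]] 399.2590159673659
connector 0.87 (324, 152) [0.4813 0.2476]
connector 0.79 (309, 25) [0.4661 0.3476]
connector 0.72 (440, 160) [0.5824 0.2437]
connector_front 0.92 (329, 119) [0.4845 0.2751]
connector_front 0.62 (469, 134) [0.6011 0.266 ]
cradle 0.63 (424, 437) [ 0.5822 -0.0096]
cradle 0.56 (571, 116) [0.6663 0.2812]
jaws 0.59 (426, 447) [ 0.5807 -0.0098]
0.88 [445.4, 164.4, 77.6, 83.1]
0.71 [319.1, 158.2, 38.4, 80.7]
0.71 [312.1, 35.4, 62.8, 70.8]
[0.4777 0.2005 0.2201] 1.6015124713755027 [-0.6382  0.1645  0.5349] 4.4833 [-0.8255  0.2627  0.4332  1.9104 -0.1304  0.9958 -0.3036]
```

View pics/w1.png

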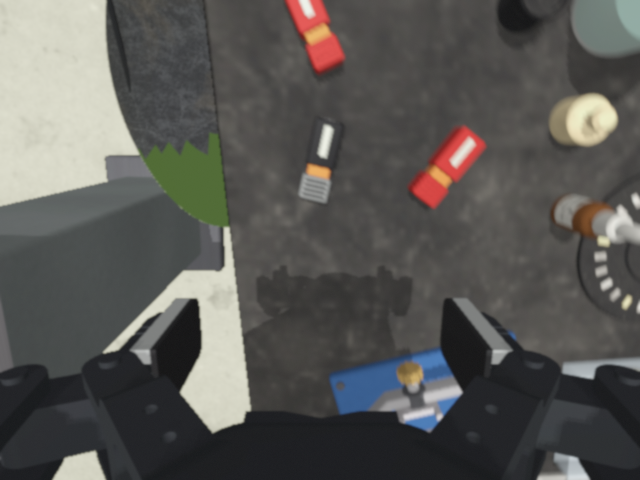

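```bash
python3 - <<'E'
from h import *
np.set_printoptions(precision=4,suppress=True)
d=cam('wrist'); im=d['img'].copy()
r=min(ctrl.regions_of('wrist','connector'),key=lambda r:abs(r['bbox'][0]-320)+abs(r['bbox'][1]-158)); m=r['region'].astype(np.uint8)
c=max(cv2.findContours(m,cv2.RETR_EXTERNAL,cv2.CHAIN_APPROX_NONE)[0],key=len)
P=np.array([ray(d,u,v,.022)[:2] for u,v in c[:,0]])
rc=cv2.minAreaRect((P*1000).astype(np.float32)); print(rc); print(cv2.boxPoints(rc))
cv2.drawContours(im,[c],-1,(0,255,0),1)
hsv=cv2.cvtColor(d['img'],cv2.COLOR_BGR2HSV); o=cv2.inRange(hsv,(8,120,120),(22,255,255))&(m*255)
v,u=np.nonzero(o); print('band',u.mean(),v.mean(),ray(d,u.mean(),v.mean(),.024))
cv2.imwrite('pics/c.png',cv2.resize(np.hstack([d['img'][100:220,270:370],im[100:220,270:370]]),None,fx=4,fy=4,interpolation=cv2.INTER_CUBIC))
E
```

```text
((476.8656921386719, 242.95053100585938), (66.98697662353516, 24.863500595092773), 78.57463073730469)
[[458.0455 212.5834]
 [482.4163 207.6581]
 [495.6859 273.3177]
 [471.3151 278.2429]]
band 318.68831168831167 171.7965367965368 [0.4753 0.2353 0.024 ]
```

View pics/c.png

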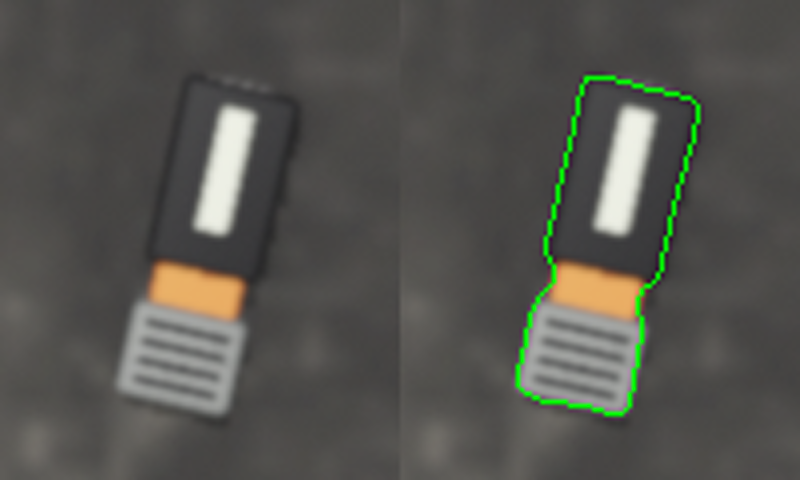

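The enlarged crop shows a black body, an orange band and a grey sleeve at wrist (320,158), so this is the work piece. Descending to grasp it.

```bash
python3 - <<'E'
from h import *
e=plan([.478,.248,.05],1.371,10,0.4)
plan([.478,.248,.012],1.371,5,0.4,[*e[0],e[1]])
E
```

```text
[[0.4, 0.19, 0.01, 0.68, 0.19], [0.4, 0.19, -0.0, 0.68, 0.19], [0.4, 0.19, -0.0, 0.68, 0.2], [0.4, 0.19, -0.01, 0.68, 0.19], [0.4, 0.19, -0.01, 0.68, 0.19]]
[[0.4, 0.19, -0.02, 0.68, 0.19], [0.4, 0.19, -0.02, 0.68, 0.19], [0.4, 0.19, -0.02, 0.68, 0.19], [0.4, 0.19, -0.03, 0.68, 0.2], [0.4, 0.19, -0.03, 0.68, 0.19]]
[[0.4, -0.0, -0.0, 0.3, -0.0], [0.4, -0.0, -0.0, 0.31, -0.0], [0.4, -0.0, -0.0, 0.3, -0.0], [0.4, -0.0, -0.0, 0.31, -0.0], [0.4, -0.0, -0.0, 0.3, -0.0]]
```

>>> arm_command([
  [[0.4,0.19,0.01,0.68,0.19],[0.4,0.19,0,0.68,0.19],[0.4,0.19,0,0.68,0.2],[0.4,0.19,-0.01,0.68,0.19],[0.4,0.19,-0.01,0.68,0.19]],
])

```text
time_s: 5.0
eef_pos: [0.478, 0.2242, 0.1343]
orientation: [0.0, 0.737, 0.676, 0.0]
contact_force: [0.3, -0.7, 0.3]
grip_width: 0.0513
finger_force: 0.0
```

>>> arm_command([
  [[0.4,0.19,-0.02,0.68,0.19],[0.4,0.19,-0.02,0.68,0.19],[0.4,0.19,-0.02,0.68,0.19],[0.4,0.19,-0.03,0.68,0.2],[0.4,0.19,-0.03,0.68,0.19]],
])

```text
time_s: 5.42
eef_pos: [0.4782, 0.2482, 0.0493]
orientation: [0.0, 0.775, 0.632, 0.0]
contact_force: [-0.0, -0.5, -0.0]
grip_width: 0.0511
finger_force: 0.0
```

>>> arm_command([
  [[0.4,0,0,0.3,0],[0.4,0,0,0.31,0],[0.4,0,0,0.3,0],[0.4,0,0,0.31,0],[0.4,0,0,0.3,0]],
])

```text
time_s: 5.83
eef_pos: [0.4786, 0.2476, 0.0119]
orientation: [0.0, 0.774, 0.633, 0.0]
contact_force: [0.2, 0.6, -0.2]
grip_width: 0.051
finger_force: 0.0
```

```bash
python3 - <<'E'
from h import *
p,R,s=pose(); print(p,psi(R),s['grip_width'],s['contact_force'])
d=cam('wrist'); cv2.imwrite('pics/w2.png',d['img'])
E
```

```text
[0.47859167 0.24757016 0.01188587] 1.3700933518730913 0.050990975546916145 [ 0.15471684  0.55488802 -0.23350044]
```

View pics/w2.png

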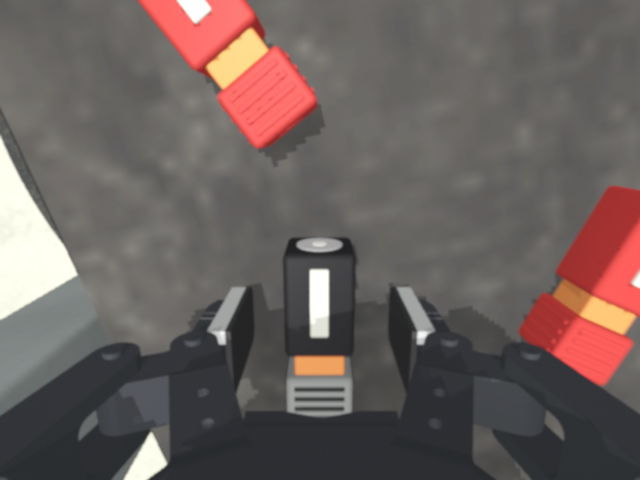

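>>> arm_command([
  [[1,0,0,0,0],[1,0,0,0,0],[1,0,0,0,0],[1,0,0,0,0],[1,0,0,0,0]],
], force=25)

```text
time_s: 6.3
eef_pos: [0.4785, 0.2478, 0.0125]
orientation: [0.0, 0.774, 0.633, 0.0]
contact_force: [-0.0, -1.1, 4.8]
grip_width: 0.0237
finger_force: 25.6
```

>>> arm_command([
  [[1,0,0,-0.4,0],[1,0,0,-0.8,0],[1,0,0,-0.8,0],[1,0,0,-0.8,0],[1,0,0,-0.8,0]],
])

```text
time_s: 6.72
eef_pos: [0.4782, 0.2475, 0.1037]
orientation: [0.0, 0.774, 0.633, 0.0]
contact_force: [0.2, 0.3, -0.9]
grip_width: 0.0236
finger_force: 25.0
```

```bash
python3 - <<'E'
from h import *
p,R,s=pose(); print(p,psi(R),s['grip_width'],s['finger_force'])
plan([.505,-.028,.26],.3,20,1)
E
```

```text
[0.47815414 0.24753323 0.10369357] 1.3697952471907249 0.023573834088953152 24.99160498380661
[[1, -0.53, 0.16, -0.31, 0.45], [1, -0.52, 0.19, -0.32, 0.44], [1, -0.51, 0.22, -0.31, 0.45], [1, -0.49, 0.25, -0.31, 0.44], [1, -0.49, 0.27, -0.31, 0.45]]
[[1, -0.46, 0.29, -0.32, 0.44], [1, -0.46, 0.33, -0.31, 0.45], [1, -0.43, 0.34, -0.31, 0.45], [1, -0.41, 0.37, -0.31, 0.44], [1, -0.4, 0.39, -0.32, 0.45]]
[[1, -0.37, 0.41, -0.31, 0.44], [1, -0.35, 0.43, -0.31, 0.45], [1, -0.33, 0.44, -0.31, 0.44], [1, -0.3, 0.47, -0.32, 0.45], [1, -0.28, 0.48, -0.31, 0.45]]
[[1, -0.25, 0.49, -0.31, 0.44], [1, -0.22, 0.51, -0.31, 0.45], [1, -0.2, 0.51, -0.32, 0.44], [1, -0.17, 0.53, -0.31, 0.45], [1, -0.14, 0.54, -0.31, 0.44]]
```

>>> arm_command([
  [[1,-0.53,0.16,-0.31,0.45],[1,-0.52,0.19,-0.32,0.44],[1,-0.51,0.22,-0.31,0.45],[1,-0.49,0.25,-0.31,0.44],[1,-0.49,0.27,-0.31,0.45]],
])

```text
time_s: 7.13
eef_pos: [0.4849, 0.1781, 0.1422]
orientation: [-0.0, 0.853, 0.523, 0.0]
contact_force: [-0.1, 0.2, -0.3]
grip_width: 0.0235
finger_force: 25.0
```

>>> arm_command([
  [[1,-0.46,0.29,-0.32,0.44],[1,-0.46,0.33,-0.31,0.45],[1,-0.43,0.34,-0.31,0.45],[1,-0.41,0.37,-0.31,0.44],[1,-0.4,0.39,-0.32,0.45]],
])

```text
time_s: 7.55
eef_pos: [0.4915, 0.1091, 0.1814]
orientation: [-0.0, 0.915, 0.404, 0.0]
contact_force: [0.1, -0.6, -0.4]
grip_width: 0.0232
finger_force: 25.0
```

>>> arm_command([
  [[1,-0.37,0.41,-0.31,0.44],[1,-0.35,0.43,-0.31,0.45],[1,-0.33,0.44,-0.31,0.44],[1,-0.3,0.47,-0.32,0.45],[1,-0.28,0.48,-0.31,0.45]],
])

```text
time_s: 7.97
eef_pos: [0.4982, 0.0401, 0.2204]
orientation: [-0.0, 0.96, 0.278, 0.0]
contact_force: [0.2, 0.0, 0.0]
grip_width: 0.0235
finger_force: 25.0
```

>>> arm_command([
  [[1,-0.25,0.49,-0.31,0.44],[1,-0.22,0.51,-0.31,0.45],[1,-0.2,0.51,-0.32,0.44],[1,-0.17,0.53,-0.31,0.45],[1,-0.14,0.54,-0.31,0.44]],
])

```text
time_s: 8.38
eef_pos: [0.5048, -0.0287, 0.2593]
orientation: [-0.0, 0.989, 0.148, 0.0]
contact_force: [0.8, -0.1, -1.8]
grip_width: 0.0238
finger_force: 25.0
```

```bash
cat > pr.py <<'E'
from h import *
import sys
np.set_printoptions(precision=4,suppress=True)
D={n:cam(n) for n in('scene','side','wrist')}
Q=dict(press=0,cradle=.04,jaws=.052,handle_left_grip=.085,handle_right_grip=.085)
for n in D:
  for q,z in Q.items():
    for r in ctrl.pinpoint(n,q)[:1]:
        v,u=r['point']; print(n,q,round(r['score'],2),(round(u),round(v)),ray(D[n],u,v,z)[:2])
cv2.imwrite('pics/%s.png'%sys.argv[1],D['wrist']['img'])
p,R,s=pose();print(p,psi(R),s['time_s'],s['joints'])
E
python3 pr.py w3
```

```text
scene press 0.59 (396, 335) [ 0.5815 -0.0053]
scene jaws 0.93 (397, 310) [ 0.5843 -0.0009]
scene handle_left_grip 0.62 (375, 310) [0.5214 0.0057]
scene handle_right_grip 0.94 (410, 325) [ 0.5261 -0.055 ]
side press 0.94 (325, 352) [ 0.5815 -0.0051]
side cradle 0.98 (324, 338) [ 0.5775 -0.0112]
side jaws 0.72 (324, 330) [ 0.5775 -0.007 ]
side handle_left_grip 0.83 (283, 313) [0.5181 0.0084]
side handle_right_grip 0.64 (302, 344) [ 0.534  -0.0556]
wrist press 0.83 (322, 116) [ 0.5818 -0.006 ]
wrist cradle 0.58 (322, 117) [ 0.5798 -0.0068]
wrist jaws 0.74 (324, 117) [ 0.5803 -0.0085]
wrist handle_left_grip 0.75 (280, 185) [0.5212 0.0086]
wrist handle_right_grip 0.9 (356, 191) [ 0.5336 -0.0489]
[ 0.5051 -0.028   0.2583] 0.30083317200537246 9.2833 [-0.7271  0.2441  0.8429  1.9046 -0.2057  1.0817 -1.0713]
```

View pics/w3.png

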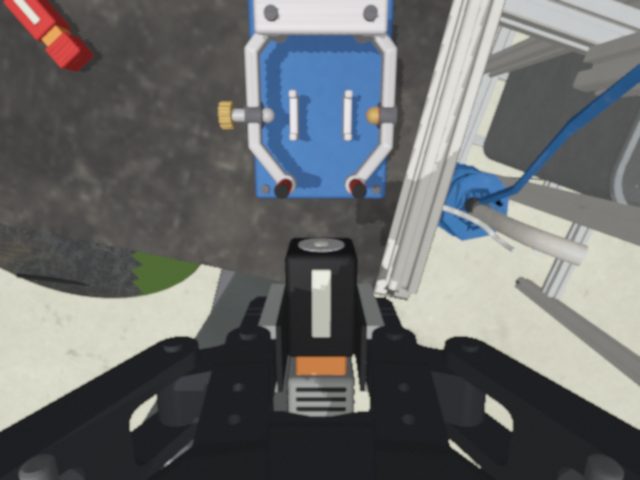

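```bash
python3 - <<'E'
from h import *
np.set_printoptions(precision=4,suppress=True)
d=cam('wrist'); im=d['img']; h=cv2.cvtColor(im,cv2.COLOR_BGR2HSV)
m=(h[...,1]<90)&(h[...,2]>120); 
for a,b in((280,310),(338,360)):
    s=np.zeros_like(m); s[82:150,a:b]=m[82:150,a:b]
    n,l,st,c=cv2.connectedComponentsWithStats(s.astype(np.uint8)); print(st[1:],c[1:])
crop=im[80:150,262:392]; cv2.imwrite('pics/w3c.png',cv2.resize(crop,None,fx=6,fy=6,interpolation=cv2.INTER_CUBIC))
E
```

```text
[[291  89  11  52 508]] [[296.378  114.5394]]
[[345  89  12  53 528]] [[350.3996 115.5606]]
```

View pics/w3c.png

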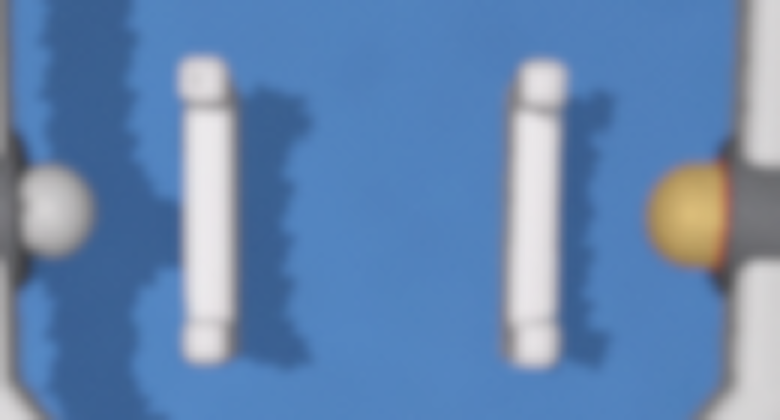

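```bash
python3 - <<'E'
from h import *
np.set_printoptions(precision=4,suppress=True)
d=cam('wrist')
f=lambda u,v,z:ray(d,u/6+262,v/6+80,z)[:2]
TL,BL,TR,BR=[f(*q,.05) for q in((205,78),(208,343),(543,82),(534,345))]
s,a=f(95,210,.052),f(645,216,.052)
print(TL,BL,TR,BR,'c',(TL+BL+TR+BR)/4)
y=TL+BL-TR-BR; x=TL+TR-BL-BR
print('len',np.linalg.norm(y)/2,np.linalg.norm(x)/2,'yaw',np.arctan2(-y[0],y[1]),np.arctan2(x[1],x[0]))
v=s-a; yh=v/np.linalg.norm(v); print('gap',np.linalg.norm(v),'yaw',np.arctan2(-v[0],v[1]),'centre from anvil',a+yh*.037,s,a)
p,R,st=pose();print(p,psi(R))
E
```

```text
[0.5907 0.0209] [0.5575 0.0107] [ 0.6038 -0.0229] [ 0.5707 -0.0326] c [ 0.5807 -0.006 ]
len 0.04544705960732032 0.034568467818771424 yaw 0.29345861511441346 0.29225077909845115
gap 0.07486352547535911 yaw 0.29159325984189205 centre from anvil [ 0.5807 -0.0061] [0.5698 0.0302] [ 0.5914 -0.0415]
[ 0.5051 -0.028   0.2583] 0.3007932095807508
```

```bash
python3 - <<'E'
from h import *
np.set_printoptions(precision=4,suppress=True)
d=cam('wrist'); p,R,s=pose()
for q in('connector_front','connector'):
  for r in ctrl.pinpoint('wrist',q)[:2]:
    v,u=r['point']; print(q,round(r['score'],2),u,v,R.T@(ray(d,u,v,p[2]-(.012 if q=='connector' else 0))-p))
T=[.5794,-.0017]
e=plan([*T,.15],1.863,15,1)
e=plan([*T,.065],1.863,5,1,[*e[0],e[1]]); print(e)
E
```

```text
connector_front 0.66 324.1 242.9 [ 0.0284  0.0001 -0.    ]
connector 0.85 321.4 305.4 [-0.0008 -0.0008  0.012 ]
connector 0.82 60.1 27.2 [ 0.0996 -0.088   0.012 ]
[[1, 0.21, -0.01, 0.29, -0.87], [1, 0.21, 0.02, 0.29, -0.87], [1, 0.21, 0.03, 0.29, -0.86], [1, 0.2, 0.06, 0.29, -0.87], [1, 0.19, 0.07, 0.28, -0.87]]
[[1, 0.19, 0.1, 0.29, -0.87], [1, 0.18, 0.12, 0.29, -0.87], [1, 0.16, 0.13, 0.29, -0.86], [1, 0.15, 0.15, 0.29, -0.87], [1, 0.13, 0.16, 0.29, -0.87]]
[[1, 0.11, 0.18, 0.29, -0.87], [1, 0.09, 0.19, 0.29, -0.86], [1, 0.08, 0.2, 0.29, -0.87], [1, 0.05, 0.2, 0.28, -0.87], [1, 0.03, 0.21, 0.29, -0.87]]
[[1, 0.0, -0.0, 0.68, 0.0], [1, 0.0, -0.0, 0.68, 0.0], [1, 0.0, -0.0, 0.68, 0.0], [1, 0.0, -0.0, 0.68, 0.0], [1, 0.0, -0.0, 0.68, 0.0]]
(array([ 0.5795, -0.0018,  0.0651]), np.float64(1.863178979506239))
```

>>> arm_command([
  [[1,0.21,-0.01,0.29,-0.87],[1,0.21,0.02,0.29,-0.87],[1,0.21,0.03,0.29,-0.86],[1,0.2,0.06,0.29,-0.87],[1,0.19,0.07,0.28,-0.87]],
])

```text
time_s: 9.95
eef_pos: [0.53, -0.0191, 0.2219]
orientation: [0.0, 0.916, 0.402, -0.0]
contact_force: [0.2, -0.4, -0.3]
grip_width: 0.0234
finger_force: 25.0
```

>>> arm_command([
  [[1,0.19,0.1,0.29,-0.87],[1,0.18,0.12,0.29,-0.87],[1,0.16,0.13,0.29,-0.86],[1,0.15,0.15,0.29,-0.87],[1,0.13,0.16,0.29,-0.87]],
])

```text
time_s: 10.37
eef_pos: [0.5548, -0.0102, 0.1856]
orientation: [-0.0, 0.781, 0.624, -0.0]
contact_force: [0.7, -0.1, -1.0]
grip_width: 0.0236
finger_force: 25.0
```

>>> arm_command([
  [[1,0.11,0.18,0.29,-0.87],[1,0.09,0.19,0.29,-0.86],[1,0.08,0.2,0.29,-0.87],[1,0.05,0.2,0.28,-0.87],[1,0.03,0.21,0.29,-0.87]],
])

```text
time_s: 10.78
eef_pos: [0.5798, -0.0017, 0.1496]
orientation: [-0.0, 0.594, 0.804, -0.0]
contact_force: [-1.1, 0.3, -1.3]
grip_width: 0.0239
finger_force: 25.0
```

>>> arm_command([
  [[1,0,0,0,0],[1,0,0,0,0],[1,0,0,0,0],[1,0,0,0,0],[1,0,0,0,0]],
])

```text
time_s: 11.2
eef_pos: [0.5795, -0.0017, 0.1505]
orientation: [0.0, 0.597, 0.802, 0.0]
contact_force: [-0.7, 0.9, -1.1]
grip_width: 0.0231
finger_force: 25.0
```

```bash
python3 - <<'E'
from h import *
p,R,s=pose(); print(p,psi(R),s['contact_force'])
e=plan([.5794,-.0017,.07],1.863,5,1)
e=plan([.5794,-.0017,.053],1.863,5,1,[*e[0],e[1]])
E
```

```text
[ 0.57952048 -0.00173498  0.15053514] 1.8616030938051806 [-0.66947932  0.91638809 -1.07338265]
[[1, 0.0, -0.0, 0.64, -0.0], [1, 0.0, -0.0, 0.65, -0.0], [1, 0.0, -0.0, 0.64, -0.01], [1, 0.0, -0.0, 0.65, 0.0], [1, 0.0, -0.0, 0.64, -0.0]]
[[1, 0.0, -0.0, 0.14, -0.0], [1, 0.0, -0.0, 0.13, -0.0], [1, 0.0, -0.0, 0.14, -0.0], [1, 0.0, -0.0, 0.14, -0.0], [1, 0.0, -0.0, 0.13, -0.0]]
```

>>> arm_command([
  [[1,0,0,0.64,0],[1,0,0,0.65,0],[1,0,0,0.64,0],[1,0,0,0.65,0],[1,0,0,0.64,0]],
])

```text
time_s: 11.62
eef_pos: [0.5796, -0.0017, 0.0692]
orientation: [0.0, 0.597, 0.802, 0.0]
contact_force: [0.5, 0.6, -1.4]
grip_width: 0.0238
finger_force: 25.0
```

>>> arm_command([
  [[1,0,0,0.14,0],[1,0,0,0.13,0],[1,0,0,0.14,0],[1,0,0,0.14,0],[1,0,0,0.13,0]],
])

```text
time_s: 12.03
eef_pos: [0.5799, -0.0017, 0.053]
orientation: [0.0, 0.597, 0.803, 0.0]
contact_force: [-0.6, -1.1, -0.5]
grip_width: 0.0236
finger_force: 25.0
```

```bash
python3 - <<'E'
from h import *
p,R,s=pose(); print(p,psi(R),s['contact_force'],s['finger_force'])
d=cam('wrist'); cv2.imwrite('pics/w4.png',d['img'])
E
```

```text
[ 0.57990052 -0.00171061  0.05300602] 1.8631040216424992 [-0.64981737 -1.08923894 -0.48036623] 25.003763437271118
```

View pics/w4.png

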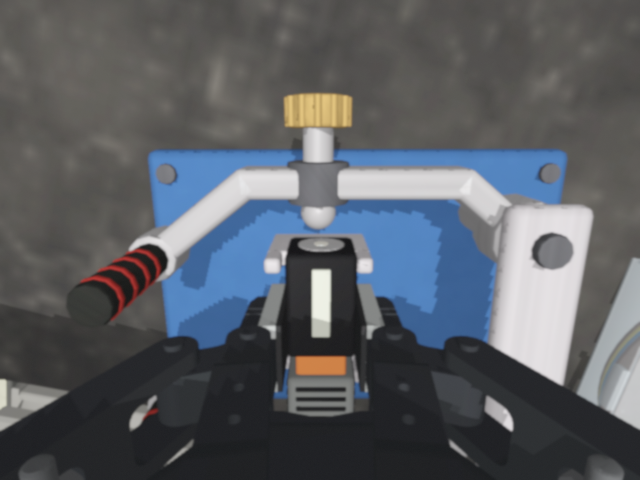

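>>> arm_command([
  [[0.4,0,0,0,0],[0.4,0,0,0,0],[0.4,0,0,0,0],[0.4,0,0,0,0],[0.4,0,0,0,0]],
])

```text
time_s: 12.5
eef_pos: [0.5795, -0.0018, 0.0527]
orientation: [0.0, 0.597, 0.803, 0.0]
contact_force: [0.6, -0.6, 0.1]
grip_width: 0.0511
finger_force: 0.0
```

>>> arm_command([
  [[0.4,0,0,-0.3,0],[0.4,0,0,-0.8,0],[0.4,0,0,-1,0],[0.4,0,0,-1,0],[0.4,0,0,-1,0]],
])

```text
time_s: 12.92
eef_pos: [0.5793, -0.0019, 0.1568]
orientation: [0.0, 0.597, 0.803, -0.0]
contact_force: [0.5, 1.1, 0.4]
grip_width: 0.0509
finger_force: 0.0
```

```bash
python3 - <<'E'
from h import *
p,R,s=pose(); print(p,psi(R),s['contact_force'],s['grip_width'])
e=plan([.5271,-.0221,.18],.292,15,0.4)
E
```

```text
[ 0.57933106 -0.00189495  0.15675707] 1.8629689646081482 [0.53898251 1.09609537 0.41640324] 0.05094283197822462
[[0.4, -0.01, -0.15, -0.06, 0.87], [0.4, -0.03, -0.15, -0.06, 0.88], [0.4, -0.04, -0.14, -0.07, 0.87], [0.4, -0.06, -0.14, -0.06, 0.87], [0.4, -0.07, -0.13, -0.06, 0.87]]
[[0.4, -0.08, -0.12, -0.06, 0.88], [0.4, -0.1, -0.12, -0.06, 0.87], [0.4, -0.11, -0.1, -0.07, 0.87], [0.4, -0.12, -0.09, -0.06, 0.87], [0.4, -0.12, -0.08, -0.06, 0.88]]
[[0.4, -0.14, -0.06, -0.06, 0.87], [0.4, -0.14, -0.05, -0.06, 0.87], [0.4, -0.14, -0.04, -0.07, 0.88], [0.4, -0.15, -0.02, -0.06, 0.87], [0.4, -0.15, -0.0, -0.06, 0.87]]
```

Opening to the full 85 mm on the way.

>>> arm_command([
  [[0.4,-0.01,-0.15,-0.06,0.87],[0.4,-0.03,-0.15,-0.06,0.88],[0.4,-0.04,-0.14,-0.07,0.87],[0.4,-0.06,-0.14,-0.06,0.87],[0.4,-0.07,-0.13,-0.06,0.87]],
])

```text
time_s: 13.33
eef_pos: [0.5619, -0.0086, 0.1636]
orientation: [0.0, 0.785, 0.619, 0.0]
contact_force: [-0.3, -0.5, -0.4]
grip_width: 0.0515
finger_force: 0.0
```

>>> arm_command([
  [[0,-0.08,-0.12,-0.06,0.88],[0,-0.1,-0.12,-0.06,0.87],[0,-0.11,-0.1,-0.07,0.87],[0,-0.12,-0.09,-0.06,0.87],[0,-0.12,-0.08,-0.06,0.88]],
])

```text
time_s: 13.75
eef_pos: [0.5445, -0.0153, 0.1713]
orientation: [-0.0, 0.919, 0.394, 0.0]
contact_force: [0.1, -0.4, -0.6]
grip_width: 0.0853
finger_force: 0.0
```

>>> arm_command([
  [[0,-0.14,-0.06,-0.06,0.87],[0,-0.14,-0.05,-0.06,0.87],[0,-0.14,-0.04,-0.07,0.88],[0,-0.15,-0.02,-0.06,0.87],[0,-0.15,0,-0.06,0.87]],
])

```text
time_s: 14.17
eef_pos: [0.5271, -0.022, 0.179]
orientation: [-0.0, 0.99, 0.143, 0.0]
contact_force: [-0.6, -0.1, -1.0]
grip_width: 0.0853
finger_force: 0.0
```

```bash
python3 pr.py w5; python3 - <<'E'
from h import *
e=plan([.5271,-.0221,.077],.292,10,0)
E
```

```text
scene press 0.9 (396, 336) [ 0.5795 -0.0074]
scene cradle 0.93 (398, 318) [ 0.5801 -0.0065]
scene handle_left_grip 0.89 (374, 310) [0.5198 0.0065]
scene handle_right_grip 0.55 (410, 322) [ 0.5311 -0.0533]
side jaws 0.76 (325, 328) [ 0.5802 -0.0037]
side handle_left_grip 0.98 (286, 311) [0.5234 0.0115]
side handle_right_grip 0.63 (283, 314) [0.5188 0.0057]
wrist press 0.45 (370, 247) [ 0.5144 -0.0665]
wrist handle_left_grip 0.8 (272, 246) [0.5184 0.007 ]
wrist handle_right_grip 0.67 (372, 246) [ 0.5357 -0.0499]
[ 0.5273 -0.022   0.1783] 0.29252322111053264 15.0667 [-0.6856  0.422   0.8359  1.9359 -0.383   0.9493 -0.9434]
[[0, -0.0, 0.0, 0.41, 0.0], [0, -0.0, 0.0, 0.4, 0.0], [0, -0.0, 0.0, 0.41, 0.0], [0, -0.0, 0.0, 0.4, 0.0], [0, -0.0, 0.0, 0.41, 0.0]]
[[0, -0.01, 0.0, 0.4, 0.0], [0, 0.0, 0.0, 0.41, 0.0], [0, 0.0, 0.0, 0.4, 0.0], [0, 0.0, 0.0, 0.41, 0.0], [0, 0.0, 0.0, 0.4, 0.0]]
```

View pics/w5.png

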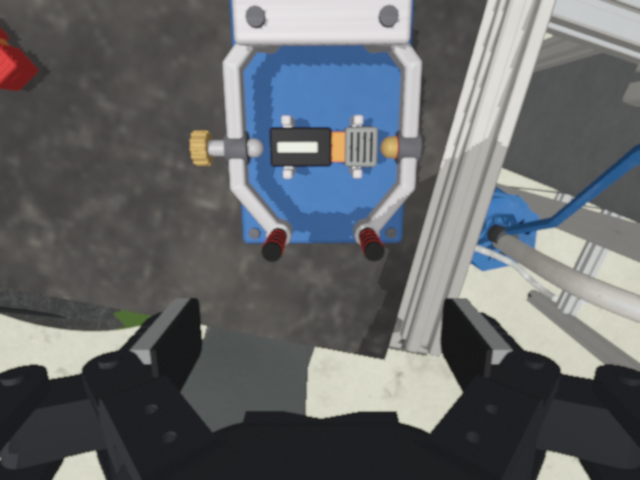

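>>> arm_command([
  [[0,0,0,0.41,0],[0,0,0,0.4,0],[0,0,0,0.41,0],[0,0,0,0.4,0],[0,0,0,0.41,0]],
])

```text
time_s: 15.48
eef_pos: [0.527, -0.0221, 0.1261]
orientation: [0.0, 0.989, 0.146, -0.0]
contact_force: [-0.4, -1.1, 1.1]
grip_width: 0.0856
finger_force: 0.0
```

>>> arm_command([
  [[0,0,0,0.4,0],[0,0,0,0.41,0],[0,0,0,0.4,0],[0,0,0,0.41,0],[0,0,0,0.4,0]],
])

```text
time_s: 15.9
eef_pos: [0.5273, -0.022, 0.076]
orientation: [0.0, 0.989, 0.146, -0.0]
contact_force: [0.2, 0.1, 0.1]
grip_width: 0.0855
finger_force: 0.0
```

```bash
python3 - <<'E'
from h import *
p,R,s=pose(); print(p,psi(R),s['contact_force'],s['grip_width'])
d=cam('wrist'); cv2.imwrite('pics/w6.png',d['img'])
E
```

```text
[ 0.52729758 -0.02204389  0.07601167] 0.29240068559541343 [0.19044454 0.06916501 0.14596115] 0.08554748437917334
```

View pics/w6.png

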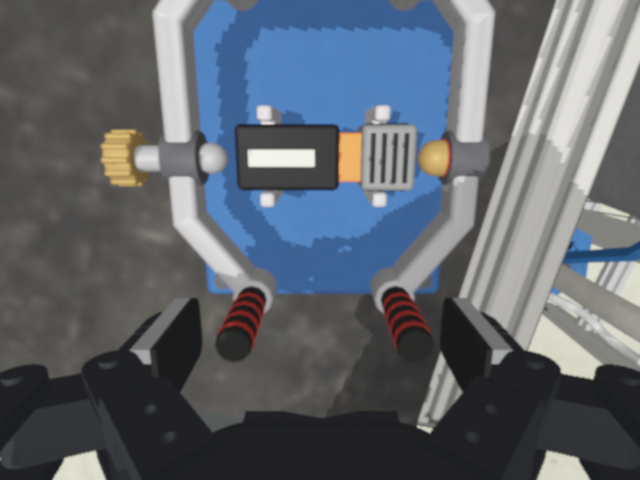

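>>> arm_command([
  [[0.05,0,0,0,0],[0.1,0,0,0,0],[0.14,0,0,0,0],[0.16,0,0,0,0],[0.18,0,0,0,0]],
], force=20)

```text
time_s: 16.37
eef_pos: [0.5276, -0.0221, 0.0775]
orientation: [0.0, 0.989, 0.146, 0.0]
contact_force: [0.0, 0.2, 1.0]
grip_width: 0.0701
finger_force: 0.4
```

>>> arm_command([
  [[0.19,0,0,0,0],[0.2,0,0,0,0],[0.21,0,0,0,0],[0.22,0,0,0,0],[0.23,0,0,0,0]],
])

```text
time_s: 16.78
eef_pos: [0.5274, -0.022, 0.0771]
orientation: [0.0, 0.989, 0.146, 0.0]
contact_force: [1.2, -0.1, 1.3]
grip_width: 0.0661
finger_force: 0.8
```

>>> arm_command([
  [[0.24,0,0,0,0],[0.25,0,0,0,0],[0.26,0,0,0,0],[0.27,0,0,0,0],[0.28,0,0,0,0]],
])

```text
time_s: 17.2
eef_pos: [0.5273, -0.022, 0.0771]
orientation: [0.0, 0.989, 0.146, 0.0]
contact_force: [-0.4, 0.3, 1.7]
grip_width: 0.0614
finger_force: 0.9
```

>>> arm_command([
  [[0.285,0,0,0,0],[0.29,0,0,0,0],[0.3,0,0,0,0],[0.305,0,0,0,0],[0.31,0,0,0,0]],
])

```text
time_s: 17.62
eef_pos: [0.5273, -0.0221, 0.0771]
orientation: [0.0, 0.989, 0.146, 0.0]
contact_force: [-0.0, -0.1, 2.3]
grip_width: 0.0591
finger_force: 1.2
```

>>> arm_command([
  [[0.315,0,0,0,0],[0.32,0,0,0,0],[0.325,0,0,0,0],[0.33,0,0,0,0],[0.335,0,0,0,0]],
])

```text
time_s: 18.03
eef_pos: [0.5273, -0.022, 0.0771]
orientation: [0.0, 0.989, 0.146, 0.0]
contact_force: [0.4, -0.8, 1.4]
grip_width: 0.0569
finger_force: 1.2
```

>>> arm_command([
  [[0.34,0,0,0,0],[0.345,0,0,0,0],[0.35,0,0,0,0],[0.355,0,0,0,0],[0.36,0,0,0,0]],
])

```text
time_s: 18.45
eef_pos: [0.5273, -0.022, 0.0771]
orientation: [0.0, 0.989, 0.146, -0.0]
contact_force: [0.7, -0.1, 2.5]
grip_width: 0.0548
finger_force: 1.3
```

>>> arm_command([
  [[0.364,0,0,0,0],[0.368,0,0,0,0],[0.372,0,0,0,0],[0.376,0,0,0,0],[0.38,0,0,0,0]],
])

```text
time_s: 18.87
eef_pos: [0.5273, -0.022, 0.0771]
orientation: [0.0, 0.989, 0.146, 0.0]
contact_force: [0.4, 0.4, 3.2]
grip_width: 0.0531
finger_force: 1.8
```

>>> arm_command([
  [[0.384,0,0,0,0],[0.388,0,0,0,0],[0.392,0,0,0,0],[0.396,0,0,0,0],[0.4,0,0,0,0]],
])

```text
time_s: 19.28
eef_pos: [0.5274, -0.022, 0.0771]
orientation: [0.0, 0.989, 0.146, 0.0]
contact_force: [0.5, -0.1, 3.8]
grip_width: 0.0512
finger_force: 2.0
```

>>> arm_command([
  [[0.404,0,0,0,0],[0.408,0,0,0,0],[0.412,0,0,0,0],[0.416,0,0,0,0],[0.42,0,0,0,0]],
])

```text
time_s: 19.7
eef_pos: [0.5274, -0.0221, 0.0771]
orientation: [0.0, 0.989, 0.146, 0.0]
contact_force: [0.3, -0.4, 3.4]
grip_width: 0.049
finger_force: 2.6
```

>>> arm_command([
  [[0.423,0,0,0,0],[0.426,0,0,0,0],[0.429,0,0,0,0],[0.432,0,0,0,0],[0.435,0,0,0,0]],
])

```text
time_s: 20.12
eef_pos: [0.5274, -0.022, 0.0771]
orientation: [0.0, 0.989, 0.146, 0.0]
contact_force: [0.9, 0.9, 4.3]
grip_width: 0.0484
finger_force: 3.2
```

>>> arm_command([
  [[0.438,0,0,0,0],[0.441,0,0,0,0],[0.444,0,0,0,0],[0.447,0,0,0,0],[0.45,0,0,0,0]],
])

```text
time_s: 20.53
eef_pos: [0.5274, -0.0221, 0.0772]
orientation: [0.0, 0.989, 0.146, 0.0]
contact_force: [-0.3, 0.7, 6.4]
grip_width: 0.0472
finger_force: 3.9
```

>>> arm_command([
  [[0.452,0,0,0,0],[0.454,0,0,0,0],[0.456,0,0,0,0],[0.458,0,0,0,0],[0.46,0,0,0,0]],
])

```text
time_s: 20.95
eef_pos: [0.5275, -0.0221, 0.0772]
orientation: [0.0, 0.989, 0.146, 0.0]
contact_force: [0.5, -0.3, 7.6]
grip_width: 0.0461
finger_force: 4.5
```

>>> arm_command([
  [[0.462,0,0,0,0],[0.464,0,0,0,0],[0.466,0,0,0,0],[0.468,0,0,0,0],[0.47,0,0,0,0]],
])

```text
time_s: 21.37
eef_pos: [0.5275, -0.0221, 0.0773]
orientation: [0.0, 0.989, 0.146, 0.0]
contact_force: [0.2, 0.4, 8.0]
grip_width: 0.0454
finger_force: 5.3
```

>>> arm_command([
  [[0.472,0,0,0,0],[0.474,0,0,0,0],[0.476,0,0,0,0],[0.478,0,0,0,0],[0.48,0,0,0,0]],
])

```text
time_s: 21.78
eef_pos: [0.5276, -0.0221, 0.0774]
orientation: [0.0, 0.989, 0.146, 0.0]
contact_force: [0.8, 0.1, 8.8]
grip_width: 0.0447
finger_force: 6.0
```

>>> arm_command([
  [[0.482,0,0,0,0],[0.484,0,0,0,0],[0.486,0,0,0,0],[0.488,0,0,0,0],[0.49,0,0,0,0]],
])

```text
time_s: 22.2
eef_pos: [0.5276, -0.0222, 0.0774]
orientation: [0.0, 0.989, 0.146, 0.0]
contact_force: [-0.2, -0.7, 11.4]
grip_width: 0.044
finger_force: 6.5
```

>>> arm_command([
  [[0.492,0,0,0,0],[0.494,0,0,0,0],[0.496,0,0,0,0],[0.498,0,0,0,0],[0.5,0,0,0,0]],
])

```text
time_s: 22.62
eef_pos: [0.5277, -0.0222, 0.0774]
orientation: [0.0, 0.989, 0.146, 0.0]
contact_force: [0.0, -0.8, 10.3]
grip_width: 0.0429
finger_force: 6.2
```

Past the peak; the force is beginning to fall.

>>> arm_command([
  [[0.502,0,0,0,0],[0.504,0,0,0,0],[0.506,0,0,0,0],[0.508,0,0,0,0],[0.51,0,0,0,0]],
])

```text
time_s: 23.03
eef_pos: [0.5276, -0.0221, 0.0773]
orientation: [0.0, 0.989, 0.146, 0.0]
contact_force: [1.5, 1.0, 7.4]
grip_width: 0.0419
finger_force: 4.3
```

>>> arm_command([
  [[0.512,0,0,0,0],[0.514,0,0,0,0],[0.516,0,0,0,0],[0.518,0,0,0,0],[0.518,0,0,0,0]],
])

```text
time_s: 23.45
eef_pos: [0.5272, -0.022, 0.077]
orientation: [0.0, 0.989, 0.146, -0.0]
contact_force: [1.8, 1.6, 0.5]
grip_width: 0.0413
finger_force: 1.4
```

The force dropped from 6.5 N to 1.4 N at 41 mm, which is the click. I'll check that the orange is gone before opening.

```bash
python3 - <<'E'
from h import *
def band(im):
    h=cv2.cvtColor(im,cv2.COLOR_BGR2HSV)[100:230,225:425]; o=cv2.inRange(h,(8,140,150),(20,255,255)); n,l,s,c=cv2.connectedComponentsWithStats(o); return [x.tolist() for x in s[1:] if x[4]>15]
print(band(cv2.imread('pics/w6.png'))); d=cam('wrist'); cv2.imwrite('pics/w7.png',d['img']); print(band(d['img']))
for r in ctrl.regions_of('wrist','connector')[:2]: print(r['score'],r['bbox'])
E
```

```text
[[113, 33, 23, 48, 869]]
[]
0.93 [321.8, 154.6, 154.6, 68.7]
0.58 [213.9, 179.3, 184.9, 358.6]
```

>>> arm_command([
  [[0.48,0,0,0,0],[0.44,0,0,0,0],[0.4,0,0,0,0],[0.36,0,0,0,0],[0.32,0,0,0,0]],
])

```text
time_s: 23.97
eef_pos: [0.5271, -0.0221, 0.077]
orientation: [0.0, 0.989, 0.146, -0.0]
contact_force: [-0.2, -0.3, -0.7]
grip_width: 0.0582
finger_force: 0.8
```

>>> arm_command([
  [[0.28,0,0,0,0],[0.24,0,0,0,0],[0.2,0,0,0,0],[0.1,0,0,0,0],[0,0,0,0,0]],
])

```text
time_s: 24.38
eef_pos: [0.5274, -0.022, 0.0771]
orientation: [0.0, 0.989, 0.146, 0.0]
contact_force: [0.1, 0.5, 1.0]
grip_width: 0.0849
finger_force: 0.0
```

>>> arm_command([
  [[0,0,0,0,0],[0,0,0,0,0],[0,0,0,0,0],[0,0,0,-0.2,0],[0,0,0,-0.4,0]],
])

```text
time_s: 24.8
eef_pos: [0.5268, -0.0221, 0.0919]
orientation: [0.0, 0.989, 0.146, -0.001]
contact_force: [-0.1, -0.3, -0.6]
grip_width: 0.0855
finger_force: 0.0
```

>>> arm_command([
  [[0,0,0,-0.8,0],[0,0,0,-0.8,0],[0,0,0,-0.8,0],[0,0,0,-0.8,0],[0,0,0,-0.6,0]],
])

```text
time_s: 25.22
eef_pos: [0.5276, -0.0223, 0.1895]
orientation: [0.0, 0.989, 0.145, 0.001]
contact_force: [1.5, -0.6, -0.7]
grip_width: 0.0856
finger_force: 0.0
```

>>> arm_command([
  [[0,0,0,0,0],[0,0,0,0,0],[0,0,0,0,0],[0,0,0,0,0],[0,0,0,0,0]],
])

```text
time_s: 25.63
eef_pos: [0.527, -0.0221, 0.1866]
orientation: [0.0, 0.989, 0.146, -0.001]
contact_force: [-0.5, 0.3, -0.2]
grip_width: 0.0849
finger_force: 0.0
```

```bash
python3 pr.py w8; python3 - <<'E'
from h import *
np.set_printoptions(precision=4,suppress=True)
d=cam('wrist')
for r in ctrl.regions_of('wrist','connector')[:2]:
    print(r['score'],r['bbox'])
    m=r['region'].astype(np.uint8); c=max(cv2.findContours(m,cv2.RETR_EXTERNAL,cv2.CHAIN_APPROX_NONE)[0],key=len)
    P=np.array([ray(d,u,v,.063)[:2] for u,v in c[:,0]]); R=np.array([[.9577,.2879],[-.2879,.9577]])
    print(cv2.minAreaRect(((P-[.5807,-.006])@R.T*1000).astype(np.float32)))
E
```

```text
scene press 0.67 (394, 338) [ 0.5713 -0.0073]
scene cradle 0.93 (397, 316) [ 0.5823 -0.002 ]
scene jaws 0.87 (400, 315) [ 0.5736 -0.0131]
scene handle_left_grip 0.78 (374, 315) [0.5109 0.0005]
scene handle_right_grip 0.93 (408, 325) [ 0.5233 -0.0531]
side press 0.8 (324, 348) [0.5825 0.0024]
side cradle 0.86 (326, 337) [ 0.5814 -0.0111]
side jaws 0.85 (324, 331) [ 0.5785 -0.008 ]
side handle_left_grip 0.87 (285, 312) [0.5215 0.0091]
side handle_right_grip 0.7 (306, 342) [ 0.5404 -0.0538]
wrist handle_left_grip 0.96 (271, 241) [0.519  0.0085]
wrist handle_right_grip 0.83 (370, 240) [ 0.5373 -0.0493]
[ 0.5273 -0.022   0.1871] 0.29238478586302324 26.5333 [-0.696   0.4104  0.8471  1.9284 -0.3718  0.9661 -0.9523]
0.87 [22.1, 59.4, 44.3, 72.4]
((51.4548454284668, 180.1234130859375), (26.633716583251953, 37.70974349975586), 78.33785247802734)
0.75 [322.7, 146.6, 90.0, 38.9]
((1.679779052734375, 1.2253055572509766), (24.002246856689453, 57.607749938964844), 0.09842749685049057)
```

The connector measures 57.6 mm, straight and centred in the cradle, and the handles are open with the gripper clear.

```bash
python3 -c "
from bench import ctrl
print(ctrl.hand_in())"
```

```text
the job is handed in; nothing more can be done
None
```

The connector's sleeve clicked home (grip force fell from 6.5 N to 1.4 N at 41 mm over the posts), and I handed the job in with the connector lying in the cradle, the handles sprung open and the other things on the bench untouched; no verdict was returned.

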